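Demould a bracket and hang it on the turning rack

TASK

A black moulded bracket still sits in the cavity of the open mould half on the bench. Turn the rack so that its one empty branch points straight at the front edge of the bench, lift the bracket out of the mould and stand it on its foot on the bare bench; let go there, so that you can grip it afresh across the lug's width with the eye clear, and hang it by that eye on the empty branch. Leave the brush, the cutters and the plug gauge where they lie.

Things in the scene. Friction and masses are not known exactly. Their poses are not given: they have to be found in the camera images.
- mould: Lower half of a hand mould, fixed: 140 x 108 x 8 mm dark steel plate under a 130 x 100 mm aluminium plate (long side along x) whose top is 26 mm above the bench. Origin: centre of its underside. Two steel guide pins, 14 and 13 mm thick, stand at x = 0, y = +33.5 and -33.5 mm and reach 84 mm above the bench: no room for fingers at the bracket's side edges (y) while it is in the mould.
- mould_cavity (a point): Centre of the cavity's floor, 14 mm above the bench; axes as the mould's. The cavity is 68 (x) x 47 (y) mm and 12 mm deep; a 10 mm wide runner groove leads from it to -x. At the start the bracket's foot lies in it, flush with the plate, axes parallel to the mould's, 1.5 to 2 mm of play; fingers fit before and behind its lug (along x), down to the plate's top.
- bracket: The black moulded bracket, loose, 50 to 100 g. Origin: centre of its underside, z up. Foot 64 (x) x 44 (y) x 12 mm; on its middle stands a lug 12 mm thick (x) and 38 mm wide (y), from z = 12 to 65 mm, half round at the top, with an eye hole. A gate stub (6 x 6 mm) sticks out 12 mm from the foot's -x end.
- bracket_lug (a point): Middle of the bracket's lug, 36 mm above its origin; axes as the bracket's. The lug can be pinched across its 12 mm thickness (along x; this covers the eye) or across its 38 mm width (along y; its side edges are flat and upright from z = 12 to 46 mm above the bracket's origin).
- bracket_eye (a point): Centre of the bracket's eye, a through hole of 18 mm diameter, 46 mm above its origin; hole axis along x; axes as the bracket's.
- rack: Fixed foot and post of the turning rack: grey disc of 100 mm diameter, axes parallel to the world's, origin at the centre of its underside, on the bench. Its turning head has four 7 mm steel rod branches at right angles, from the hub out to 120 mm from the axis, rising 8 degrees towards the tip. Three carry a bracket already (fast on them, undersides about 60 mm above the bench), one is empty.
- rack_head (a joint): Angle of the rack's head about the vertical, counterclockwise from above. At 0 the empty branch points along -x, straight at the front edge of the bench and the robot; at 1.57 it points along -y. Stiff by friction (about 0.12 N m), stays where it is left, turns either way up to 3.1.
- rack_knob (a point): Middle of the black bar knob on top of the rack's head, on its axis, 147 mm above the bench. The bar is 46 mm long, 12 mm thick and 27 mm tall (132 to 159 mm above the bench), its length along the empty branch: it can be pinched across the 12 mm from above and twisted. Turns with the head; its -x axis points along the empty branch.
- branch_seat (a point): Point on the axis of the empty branch, 80 mm from the rack's axis, 114 mm above the bench: the place for the bracket's eye. Turns with the head; its -x axis points outward along the branch (level).
- branch_tip (a point): Tip of the empty branch on its axis, 120 mm from the rack's axis, 120 mm above the bench; 9 mm round cap.
- flush_cutters: Small side cutters with blue grips, 126 x 43 x 10 mm, loose, flat on the bench; bystander.
- esd_brush: Flat black brush, 181 x 32 x 9 mm, loose, flat on the bench; bystander.
- go_gauge: Steel plug gauge, 100 x 18 x 16 mm, loose, flat on the bench; bystander.
Mind the look-alikes: they are no part of the job. There is more than one size of the bracket; the job needs the largest.

How it is judged:
On the way:
1. the bracket stands on its foot on the bare bench, out of the mould, let go and at rest (height (world z) of bracket below 0.005 m and angle between bracket's own z axis and vertical below 0.15 rad and linear speed of bracket below 0.02 m/s and contact force between the fingers and bracket below 0.1 N), for 0.2 s.
At the end, for the whole second after the job is handed in: The bracket hangs by its eye on the empty branch, let go and at rest: eye 35 to 112 mm out from the rack's axis, within 10 mm sideways of the branch and from 20 mm below to 6 mm above the seat point; that branch points at the bench's front edge within 0.35 rad (x of bracket_eye in the frame of branch_seat between -0.032 and 0.045 m and y of bracket_eye in the frame of branch_seat between -0.01 and 0.01 m and z of bracket_eye in the frame of branch_seat between -0.02 and 0.006 m and value of joint rack_head between -0.35 and 0.35 rad and contact force between the fingers and bracket below 0.1 N and linear speed of bracket below 0.03 m/s); the robot touches nothing.
It fails at once if the brush, the cutters or the plug gauge is shifted by more than 30 mm (distance of any of flush_cutters, esd_brush, go_gauge from where it was at the start of the episode above 0.03 m).
It also fails if it takes over 64 s, if anything falls off the work surface, if the arm or the gripper's body presses on something with over 40 N, if the wrist force passes 120 N, or if a joint passes its speed limit or range.

ROBOT

A 6-joint arm with a two-finger parallel gripper is mounted at the origin on a cart in front of the work surface, level with it; the furniture and walls round the work are solid. World frame = base frame: x ahead of the robot, y to its left, z up, the work surface at z = 0. Lengths are in m, angles in rad, forces in N, time in s.
With the tool pointing down it reaches from about 0.35 to 0.725 m from the base axis. Payload 4.3 kg.
Tool frame: the origin (TCP) lies at the very end of the fingers, on their centre line; the grasp point (between the pads) lies robot.hold_point_z behind it (robot.hold_point_z is the distance from the TCP to the grasp point, in m); z points along the fingers, y is the line along which they close (so a half turn about z gives the same grasp; the last joint's range is limited). The gripper opens to 85 mm and grips with 20 to 120 N. Pads are 22 mm wide; open, the fingers measure 114 mm over their backs; the gripper's body (76 mm by 85 mm) begins 54 mm behind the grasp point. The pads swing forward as they close: fully open they stand 13 mm farther back than shut.
Start: joints at [-1.325, 0.377, 0.081, 1.274, 0, 1.46], TCP at [0.2, -0.539, 0.231] pointing down, gripper open.
Joint ranges: [-2.72, 2.72], [-0.84, 1.66], [-1.02, 1.22], [-1.77, 2.12], [-1.37, 1.28], [-3.14, 3.14]. Speed limits (rad/s): [2.57, 2.57, 3.14, 3.14, 3.14, 3.14].

INTERFACE

Orientations are given as a rotation vector (axis times angle).
In Python, from cell import robot gives the robot as it stands.
- The arm moves only by the tool send_rows, never from a script. Its argument "targets" is text: rows parted by semicolons, each of 5 numbers parted by spaces: the closure, from -1 (fully open) to 1 (shut), then the shift along the tool's x, y, z in units of 25 mm (1.0 is 25 mm), then the turn about the tool's z in units of 8 degrees (1.0 is 8 degrees). In form: hand dx dy dz turn; .... A call has 1 to 5 rows; each row is the pose to reach, as a shift and turn from the pose commanded when the call began, along the tool's axes at that moment; what a row does not reach only later rows make up. A row lasts 1/8 s, in which the tool goes at most 62.5 mm and 10.7 degrees, less where a joint would pass 70% of its speed; a pose out of reach is approached as far as the arm can. A call with a gripper value outside its range is refused whole. The fingers move at their own pace and stop on an object; "squeeze" is the grip in N (left out, the last holds). Time passes only in rows, so rows that repeat a pose let the fingers close. It gives the time, the measured TCP pose, the force, the opening and the grip force at its end, in the units of the state.
- robot.get_state(): the state, without advancing time (a new reading comes with each control period).
- robot.snapshot(name): name is "scene" or "top"; returns a dict with "img" (384x512x3 uint8, blue, green, red), "fx", "fy", "cx", "cy" (pixels), "rvec" (rotation vector, rad) and "tvec" (3), from world to camera coordinates, as OpenCV has them. Camera axes: x right, y down, z forward; pixel columns grow to the right and rows downward; lengths in m; the calibration is good to about 2 mm. A picture is of the moment at which its call begins. There is no depth.
- robot.close_job(): hands the job in; it is judged then, once.
The state is a dict: "time_s": time; "joints": joint angles; "dq": joint speeds; "joint_torque": joint torques, N m; "tcp_pos": TCP position; "orientation": TCP orientation; "wrist_force": force on the tool from outside, world axes, zero at the start; "moment": the same for the moment, N m; "width": opening from 0.0 (shut) to 1.0 (fully open); "gripper_force": force on a finger pad.
Only numpy, scipy, OpenCV 4.12 (cv2) and the standard library are available. Lean on these libraries where they do the work, as an engineer would, in place of code of your own. Each camera call takes 0.05 s, during which the arm holds its last target. There are 200 camera calls.

## Working session

There is one attempt and no reset: what is moved stays moved. The work goes in short steps, Python scripts to look and compute and a tool call to move; the robot and the scene stay as the last step left them, time stands still between calls to the robot, and variables do not carry over. Pictures are saved under pics/ and viewed, at most 14 in all, crops included, and the job is handed in when it is done.

Besides the shell and the picture viewer there is one more tool, called by a JSON object that holds its "method" and its "body", one argument or row to a line. send_rows: Moves the arm, as the interface text tells. Its arguments: {"type":"object","properties":{"targets":{"type":"string"},"squeeze":{"type":"number"}},"required":["targets"]}

```bash
mkdir -p pics
python3 - <<'E'
from cell import robot
import cv2,pickle
print(robot.get_state(), robot.hold_point_z)
for n in("scene","top"):
    s=robot.snapshot(n); pickle.dump(s,open(n+"0.pkl","wb")); cv2.imwrite(f"pics/{n}0.png",s["img"]); print(n,s["fx"],s["rvec"],s["tvec"])
E
```

```text
{'time_s': 0.0, 'joints': array([-1.32530058e+00,  3.78055921e-01,  7.96339514e-02,  1.27437226e+00,
       -3.69480644e-05,  1.46050332e+00]), 'dq': array([-0.00085896, -0.0002357 ,  0.00072366, -0.00036904,  0.0006177 ,
        0.00128431]), 'joint_torque': array([-1.41132325e-03, -4.63606668e+01,  2.69874805e+01,  2.07441364e-02,
       -2.20044058e-04,  9.53974137e-06]), 'tcp_pos': array([ 0.20013144, -0.53836348,  0.23036805]), 'orientation': array([-3.09005410e+00, -5.55576372e-01,  2.69726179e-04]), 'wrist_force': array([-0.56302908,  0.40162475, -0.53283713]), 'moment': array([-0.03914643,  0.01973898, -0.00888228]), 'gripper_force': 0.0, 'width': 1.0005463640328425} 0.0187
scene 404.35298511665763 [ 1.94075054 -0.8235747   0.5253186 ] [-0.36276766  0.24202307  0.85045894]
top 394.85388006759644 [ 2.14798483 -2.14542825  0.12276241] [-0.01322382  0.50577497  1.11388562]
```

View pics/scene0.png

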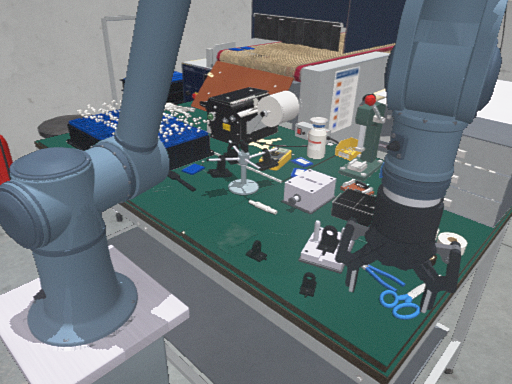

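View pics/top0.png

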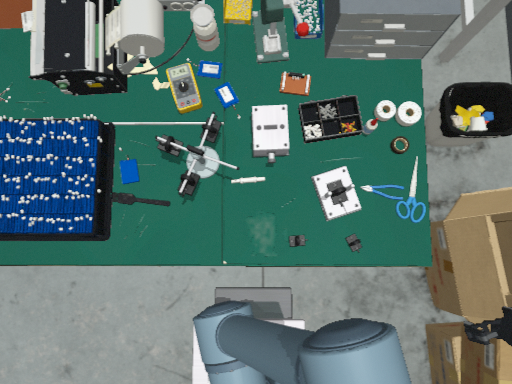

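The top view shows the rack at about (203,162), its empty branch pointing right (about -y) to (238,167). The mould is at (336,192), with the pins and bracket in it. Two smaller look-alike brackets stand at (297,241) and (354,242). Next I'll crop both areas to localise them.

```bash
cat > h.py <<'E'
import cv2,numpy as np,pickle
def cam(s):
    K=np.array([[s["fx"],0,s["cx"]],[0,s["fy"],s["cy"]],[0,0,1.]]);R=cv2.Rodrigues(np.array(s["rvec"],float))[0];return K,R,np.array(s["tvec"],float)
def un(s,u,v,z):
    K,R,t=cam(s);d=R.T@np.linalg.solve(K,[u,v,1]);c=-R.T@t;return c+d*(z-c[2])/d[2]
def pr(s,p):
    K,R,t=cam(s);q=(K@(R@np.atleast_2d(p).T+t[:,None]));return (q[:2]/q[2]).T
def crop(s,x0,y0,x1,y1,k): return cv2.resize(s["img"][y0:y1,x0:x1],None,fx=k,fy=k,interpolation=cv2.INTER_CUBIC)
E
python3 - <<'E'
from h import *
s=pickle.load(open("top0.pkl","rb"))
a=crop(s,150,105,245,205,6)[:, :400+170];b=crop(s,305,160,370,225,6)
b=cv2.copyMakeBorder(b,0,600-b.shape[0],0,0,cv2.BORDER_CONSTANT)
im=np.hstack([a,b]);im=cv2.resize(im,(800,int(im.shape[0]*800/im.shape[1])));print(im.shape,a.shape,b.shape)
cv2.imwrite("pics/c0.png",im)
for p in((203,162,0),(238,167,.12),(336,192,.026),(336,192,.014)):print(un(s,*p))
E
```

```text
(500, 800, 3) (600, 570, 3) (600, 390, 3)
[0.6096873  0.13966939 0.        ]
[0.56985068 0.02692834 0.12      ]
[ 0.51446505 -0.25425814  0.026     ]
[ 0.51611681 -0.25660174  0.014     ]
```

View pics/c0.png

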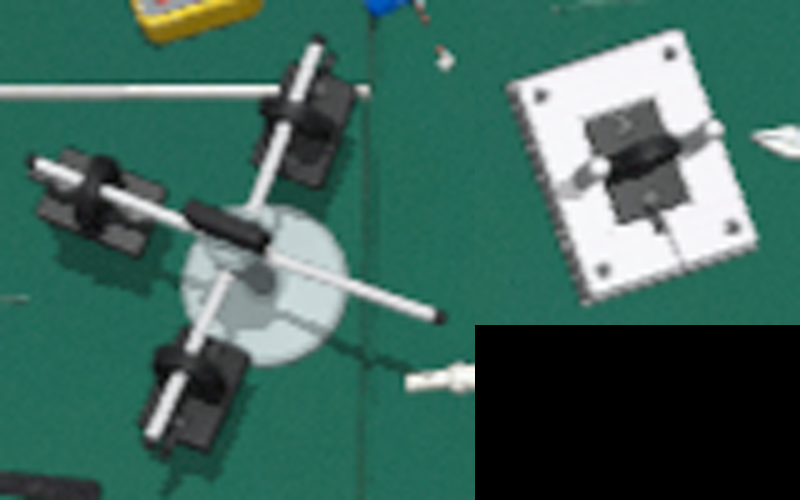

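Run:
```python
from h import *
from scipy.optimize import least_squares
s=pickle.load(open("top0.pkl","rb"))
L=lambda P:np.array(P)/5.+[150,105]; Rr=lambda P:(np.array(P)-[475,0])/5.+[305,160]
def fit(M,px,x0):
    M=np.array(M)
    f=lambda q:(pr(s,np.c_[M[:,0]*np.cos(q[2])-M[:,1]*np.sin(q[2])+q[0],M[:,0]*np.sin(q[2])+M[:,1]*np.cos(q[2])+q[1],M[:,2]])-px).ravel()
    r=least_squares(f,x0,loss="soft_l1");print(r.x.round(4),r.fun.round(1));return r.x
# mould: corners (+x+y),(+x-y),(-x-y),(-x+y); pins
fit([(.065,.05,.026),(.065,-.05,.026),(-.065,-.05,.026),(-.065,.05,.026),(0,.0335,.084),(0,-.0335,.084)],Rr([(518,86),(680,32),(757,243),(590,296),(598,168),(712,132)]),[.515,-.255,.3])
# rack in head frame, branch -x; image right of empty(-y): ccw quarter turns
fit([(-.12,0,.12),(.12,0,.12),(0,.12,.12),(0,-.12,.12),(0,0,.008),(0,0,.159)],L([(440,317),(35,160),(318,42),(150,437),(265,285),(229,227)]),[.61,.14,1.2])
```

```text
[ 0.5123 -0.2574  0.3135] [-0.  -0.2 -0.2  0.3 -0.5  0.   0.2  0.   0.1  0.   0.2 -0.2]
[0.6083 0.1378 1.2162] [  0.6  -0.2  -0.2   1.4 -32.5  80.7  33.3 -79.1   0.2  -0.1  -0.7  -0.7]
```

{"method": "send_rows", "body": {
  "targets": "-1 1.9 -1.5 0 -1.3; -1 3.8 -3 0 -2.6; -1 5.6 -4.5 0 -3.9; -1 7.5 -6 0 -5.2; -1 9.4 -7.5 0 -6.5"
}}

```text
time_s: 0.72
tcp_pos: [0.3558, -0.2795, 0.231]
orientation: [-2.53, -1.862, -0.0]
wrist_force: [0.2, -0.8, -0.3]
width: 1.0
gripper_force: 0.0
```

```bash
cat >> h.py <<'E'
def go(x,y,z,psi,st=None):
    from cell import robot
    st=st or robot.get_state();R=cv2.Rodrigues(st["orientation"])[0];p=st["tcp_pos"]
    d=R.T@(np.array([x,y,z])-p)/.025;ps=np.arctan2(R[1,0],R[0,0]);t=-(psi-ps);t=(t+np.pi)%(2*np.pi)-np.pi
    print("t",round(st["time_s"],2),"p",p.round(4),"psi",ps.round(4),"tilt",np.round(R[2,:2],3),"F",st["wrist_force"].round(1),"w",round(st["width"],3),"j6",st["joints"][5].round(2))
    print("shift",d.round(2),"turn",round(np.degrees(t)/8,2),"or",round((np.degrees(t)-np.sign(t)*360)/8,2))
E
python3 - <<'E'
from h import *
from scipy.optimize import least_squares
s=pickle.load(open("top0.pkl","rb"))
L=lambda P:np.array(P)/5.+[150,105]
M=np.array([(-.12,0,.12),(.12,0,.12),(0,.12,.12),(0,-.12,.12),(0,0,.008),(0,0,.159)]);px=L([(440,317),(35,160),(150,437),(318,42),(265,285),(229,227)])
for A in (M,M*[1,-1,1]):
    f=lambda q:(pr(s,np.c_[A[:,0]*np.cos(q[2])-A[:,1]*np.sin(q[2])+q[0],A[:,0]*np.sin(q[2])+A[:,1]*np.cos(q[2])+q[1],A[:,2]])-px).ravel()
    r=least_squares(f,[.61,.14,1.2],loss="soft_l1");print(r.x.round(4),r.fun.round(1),r.cost)
go(.608,.138,.23,1.216+np.pi)
E
```

```text
[0.6092 0.1383 1.1951] [ 0.1  0.3  0.   0.2  0.1  1.   0.4 -0.1  0.1 -0.4 -0.8 -1. ] 1.4396306330807167
[0.6083 0.1378 1.2162] [  0.6  -0.2  -0.2   1.4  33.3 -79.1 -32.5  80.7   0.2  -0.1  -0.7  -0.7] 223.04318309623247
t 0.72 p [ 0.3558 -0.2795  0.231 ] psi 1.2688 tilt [ 0. -0.] F [ 0.2 -0.8 -0.3] w 1.0 j6 1.07
shift [18.94  4.67  0.04] turn -22.12 or 22.88
```

{"method": "send_rows", "body": {
  "targets": "-1 2.3 0.6 0 -1.3; -1 4.6 1.1 0 -2.6; -1 6.8 1.7 0 -3.9; -1 9.1 2.3 0 -5.2; -1 11.4 2.9 0 -6.5"
}}

```text
time_s: 1.35
tcp_pos: [0.5112, -0.0299, 0.231]
orientation: [-1.457, -2.783, 0.001]
wrist_force: [0.7, -0.5, 0.6]
width: 1.005
gripper_force: 0.0
```

```bash
python3 -c "
from h import *
go(.609,.138,.23,1.195+np.pi)"
```

```text
t 1.35 p [ 0.5112 -0.0299  0.231 ] psi 2.177 tilt [-0. -0.] F [ 0.7 -0.5  0.6] w 1.005 j6 0.78
shift [3.29 7.04 0.04] turn -15.47 or 29.53
```

{"method": "send_rows", "body": {
  "targets": "-1 0.7 1.4 0 -1.3; -1 1.3 2.8 0 -2.6; -1 2 4.2 0 -3.9; -1 2.6 5.6 0 -5.2; -1 3.3 7 0 -6.5"
}}

```text
time_s: 1.98
tcp_pos: [0.6087, 0.1362, 0.2307]
orientation: [-0.09, -3.139, 0.001]
wrist_force: [0.7, -0.1, -0.3]
width: 1.001
gripper_force: 0.0
```

{"method": "send_rows", "body": {
  "targets": "-1 0 0 0 -1.3; -1 0 0 0 -2.6; -1 0 0 0 -3.9; -1 0 0 0 -5.2; -1 0 0 0 -6.5"
}}

```text
time_s: 2.6
tcp_pos: [0.608, 0.1352, 0.2306]
orientation: [1.295, -2.861, -0.001]
wrist_force: [-0.1, 0.0, 0.3]
width: 1.0
gripper_force: 0.0
```

Run:
```python
from h import *
from cell import robot
s=robot.snapshot("scene");pickle.dump(s,open("s1.pkl","wb"))
go(.609,.138,.135,1.195+np.pi)
print(pr(s,[[.609,.138,.147]]))
cv2.imwrite("pics/s1.png",crop(s,180,110,300,210,6))
```

```text
t 2.65 p [0.6081 0.1352 0.2306] psi -2.2875 tilt [0.001 0.001] F [ 0.1 -0.3 -0.8] w 0.998 j6 -0.74
shift [-0.11  0.04  3.82] turn -2.44 or 42.56
[[242.75156824 145.81415025]]
```

View pics/s1.png

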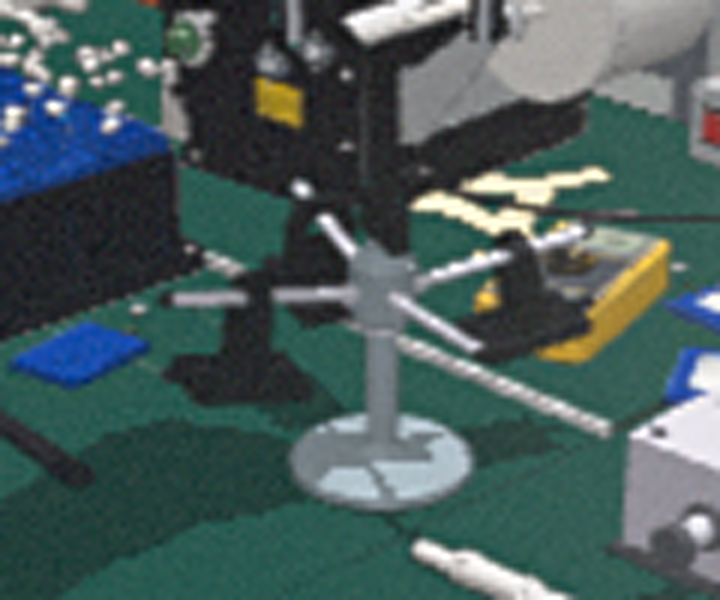

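The scene view shows the knob dark at crop (385,215), against a prediction of (376,215). The position is confirmed, so I'll descend and grip.

{"method": "send_rows", "body": {
  "targets": "-1 -0.1 0 1 -1.2; -1 -0.1 0 2 -2.4; -1 -0.1 0 3 -2.4; -1 -0.1 0 3.8 -2.4; 0.3 -0.1 0 3.8 -2.4",
  "squeeze": 60
}}

```text
time_s: 3.28
tcp_pos: [0.6082, 0.1368, 0.1341]
orientation: [1.742, -2.609, -0.003]
wrist_force: [-0.3, 1.1, -0.3]
width: 0.819
gripper_force: 0.0
```

{"method": "send_rows", "body": {
  "targets": "1 0 0 0 0;1 0 0 0 0;1 0 0 0 0;1 0 0 0 0;1 0 0 0 0"
}}

```text
time_s: 3.9
tcp_pos: [0.611, 0.137, 0.1374]
orientation: [-1.746, 2.61, -0.002]
wrist_force: [0.2, -1.3, 4.6]
width: 0.125
gripper_force: 61.0
```

{"method": "send_rows", "body": {
  "targets": "1 0 0 0 0.9;1 0 0 0 1.8;1 0 0 0 2.7;1 0 0 0 3.6;1 0 0 0 4.5"
}}

```text
time_s: 4.53
tcp_pos: [0.6093, 0.1384, 0.1374]
orientation: [-0.851, 3.024, 0.004]
wrist_force: [-5.0, 4.0, 7.9]
width: 0.127
gripper_force: 61.7
```

{"method": "send_rows", "body": {
  "targets": "1 0 0 0 0.9;1 0 0 0 1.8;1 0 0 0 2.7;1 0 0 0 3.6;1 0 0 0 4.1"
}}

```text
time_s: 5.15
tcp_pos: [0.6087, 0.1404, 0.1374]
orientation: [-0.033, -3.14, -0.01]
wrist_force: [-4.7, 7.6, 8.7]
width: 0.126
gripper_force: 61.8
```

```bash
python3 -c "
from h import *
go(.609,.138,.135,np.pi)"
```

```text
t 5.15 p [0.6087 0.1404 0.1374] psi 3.1206 tilt [0.002 0.006] F [-4.7  7.6  8.7] w 0.126 j6 0.14
shift [-0.01 -0.09  0.1 ] turn -0.15 or 44.85
```

{"method": "send_rows", "body": {
  "targets": "-1 0 0 0 0;-1 0 0 0 0;-1 0 0 0 0;-1 0 0 -2 0;-1 0 0 -4 0"
}}

```text
time_s: 5.78
tcp_pos: [0.6094, 0.1366, 0.2365]
orientation: [-0.034, -3.139, 0.001]
wrist_force: [1.6, 0.3, 0.0]
width: 0.997
gripper_force: 0.0
```

```bash
python3 -c "
from h import *
go(.5123,-.2574,.2,1.884)"
```

```text
t 5.78 p [0.6094 0.1366 0.2365] psi 3.1201 tilt [ 0.002 -0.001] F [1.6 0.3 0. ] w 0.997 j6 0.14
shift [  3.54 -15.84   1.48] turn 8.85 or -36.15
```

{"method": "send_rows", "body": {
  "targets": "-1 0.4 -2.2 0 1.3;-1 0.9 -4.4 0 2.6;-1 1.4 -6.6 0 3.9;-1 1.9 -8.8 0 5.2;-1 2.4 -11 0 6.5"
}}

```text
time_s: 6.4
tcp_pos: [0.5436, -0.1386, 0.2362]
orientation: [1.416, 2.804, -0.0]
wrist_force: [0.6, -0.8, -1.0]
width: 1.0
gripper_force: 0.0
```

```bash
python3 -c "
from h import *
go(.5123,-.2574,.15,1.884)
from cell import robot
s=robot.snapshot('top');pickle.dump(s,open('t2.pkl','wb'))
cv2.imwrite('pics/t2.png',np.hstack([crop(s,150,105,250,205,4),crop(s,305,150,405,250,4)]))"
```

```text
t 6.4 p [ 0.5436 -0.1386  0.2362] psi 2.2067 tilt [-0. -0.] F [ 0.6 -0.8 -1. ] w 1.0 j6 0.57
shift [-3.08 -3.83  3.45] turn 2.31 or -42.69
```

View pics/t2.png

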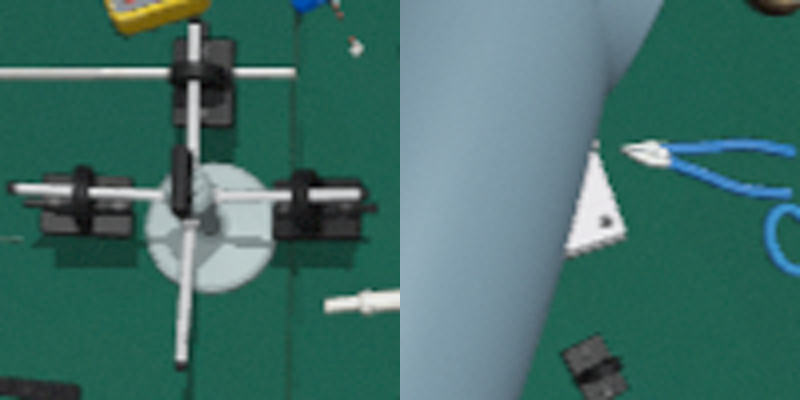

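The top view shows the empty branch now pointing at the front edge, with its tip at crop (181,362), full image (195.3,195.5). I'll go on to the mould.

{"method": "send_rows", "body": {
  "targets": "-1 -1 -1.3 0 0.8;-1 -2 -2.6 0 1.6;-1 -3.1 -3.8 1 2.3;-1 -3.1 -3.8 2 2.3;-1 -3.1 -3.8 3.4 2.3"
}}

```text
time_s: 7.08
tcp_pos: [0.5151, -0.2568, 0.1511]
orientation: [1.838, 2.545, 0.0]
wrist_force: [0.5, 0.5, 0.9]
width: 0.998
gripper_force: 0.0
```

```bash
python3 -c "
from h import *
from cell import robot
go(.5123,-.2574,.035,1.884)
s=pickle.load(open('t2.pkl','rb'))
t=un(s,195.25,195.5,.12);print(t,'head',np.arctan2(-(t[1]-.138),-(t[0]-.609)))
s=robot.snapshot('scene');pickle.dump(s,open('s2.pkl','wb'))
print(pr(s,[[.5123,-.2574,.079],robot.get_state()['tcp_pos']]))
cv2.imwrite('pics/s2.png',crop(s,270,200,390,300,6))"
```

```text
t 7.08 p [ 0.5151 -0.2568  0.1511] psi 1.8907 tilt [-0.002  0.001] F [0.5 0.5 0.9] w 0.998 j6 0.68
shift [ 0.02 -0.12  4.64] turn 0.05 or -44.95
[0.49201526 0.14132593 0.12      ] head -0.0284228292754767
[[328.80499643 226.42811708]
 [330.8895415  202.62432545]]
```

View pics/s2.png

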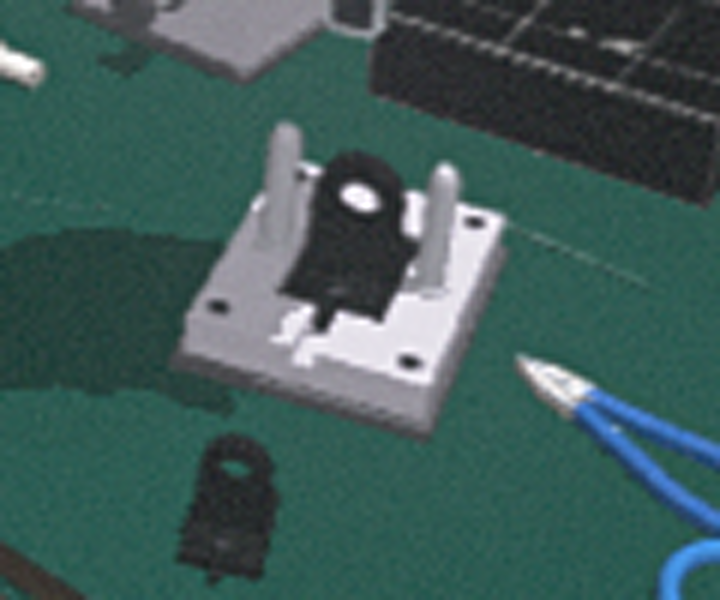

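The scene view shows the bracket still in the mould, lug top at crop (358,153) against a prediction of (353,159). The gap before and behind the lug is free, so I'll descend.

{"method": "send_rows", "body": {
  "targets": "-1 0 -0.1 1.5 0;-1 0 -0.1 3 0;-1 0 -0.1 4.6 0;-1 0 -0.1 4.6 0;0.2 0 -0.1 4.6 0",
  "squeeze": 40
}}

```text
time_s: 7.75
tcp_pos: [0.5131, -0.2568, 0.0379]
orientation: [1.837, 2.547, -0.0]
wrist_force: [-1.4, -0.8, 0.9]
width: 0.82
gripper_force: 0.0
```

{"method": "send_rows", "body": {
  "targets": "0.5 0 0 0 0;0.7 0 0 0 0;1 0 0 0 0;1 0 0 0 0;1 0 0 0 0"
}}

```text
time_s: 8.38
tcp_pos: [0.5143, -0.2567, 0.0374]
orientation: [1.835, 2.545, 0.003]
wrist_force: [5.9, 1.8, 3.2]
width: 0.135
gripper_force: 41.2
```

```bash
python3 -c "
from h import *
go(.5123,-.2574,.035,1.884)"
```

```text
t 8.38 p [ 0.5143 -0.2567  0.0374] psi 1.8922 tilt [-0.002  0.004] F [5.9 1.8 3.2] w 0.135 j6 0.68
shift [-0.   -0.08  0.1 ] turn 0.06 or -44.94
```

Gripped with low side force. I'll lift slowly at first, then faster to clear the 84 mm pins.

{"method": "send_rows", "body": {
  "targets": "1 0 0.1 -0.2 0;1 0 0.1 -0.5 0;1 0 0.1 -1 0;1 0 0.1 -2 0;1 0 0.1 -3.5 0"
}}

```text
time_s: 9.0
tcp_pos: [0.5127, -0.255, 0.124]
orientation: [-1.836, -2.544, 0.002]
wrist_force: [0.7, 0.5, 0.2]
width: 0.134
gripper_force: 40.8
```

```bash
python3 -c "
from h import *
go(.43,-.03,.15,np.pi/2)"
```

```text
t 9.0 p [ 0.5127 -0.255   0.124 ] psi 1.8913 tilt [ 0.002 -0.003] F [0.7 0.5 0.2] w 0.134 j6 0.68
shift [ 9.59 -0.31 -1.02] turn 2.3 or -42.7
```

{"method": "send_rows", "body": {
  "targets": "1 0 0 -1 0;1 2.4 -0.1 -1 0.6;1 4.8 -0.2 -1 1.2;1 7.2 -0.3 -1 1.8;1 9.6 -0.3 -1 2.3"
}}

```text
time_s: 9.62
tcp_pos: [0.4302, -0.029, 0.1494]
orientation: [2.226, 2.217, -0.001]
wrist_force: [1.0, 0.4, -0.8]
width: 0.136
gripper_force: 40.8
```

{"method": "send_rows", "body": {
  "targets": "1 0 0 0 0;1 0 0 0 0"
}}

```text
time_s: 9.88
tcp_pos: [0.4319, -0.0305, 0.1494]
orientation: [2.22, 2.221, -0.001]
wrist_force: [-0.3, -0.3, -0.4]
width: 0.133
gripper_force: 40.8
```

Run:
```python
from h import *
from cell import robot
go(.43,-.03,.0235,np.pi/2)
s=robot.snapshot("scene");pickle.dump(s,open("s3.pkl","wb"))
t=pickle.load(open("top0.pkl","rb"));print(un(t,297,243,0),un(t,354,244,0),un(t,248,180,.01))
print(pr(s,[[.43,-.03,.0]]),pr(s,robot.get_state()["tcp_pos"]))
cv2.imwrite("pics/s3.png",crop(s,220,110,350,290,4)[:600,:])
```

```text
t 9.88 p [ 0.4319 -0.0305  0.1494] psi 1.5714 tilt [-0.001  0.001] F [-0.3 -0.3 -0.4] w 0.133 j6 1.35
shift [ 0.03 -0.08  5.04] turn 0.0 or -45.0
[ 0.36690212 -0.14143439  0.        ] [ 0.36434345 -0.30804096  0.        ] [0.55272234 0.0029059  0.01      ]
[[239.62355799 229.44917078]] [[240.86367682 181.03568607]]
```

View pics/s3.png

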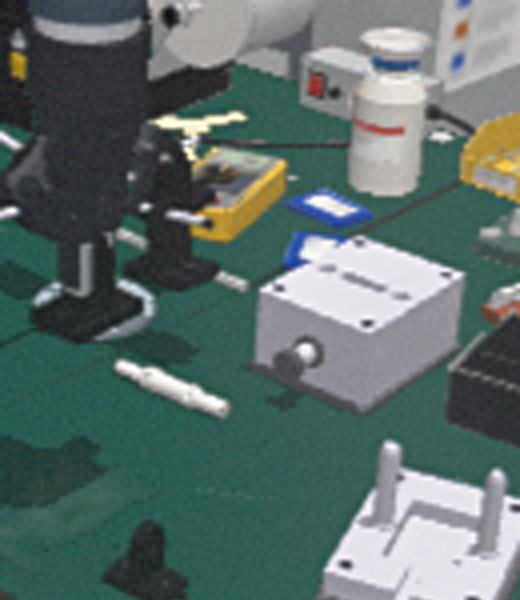

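The bracket is held upright (foot at crop (85,305)), the mould is empty, and the spot below is bare. I'll lower it.

{"method": "send_rows", "body": {
  "targets": "1 0 0 2 0;1 0 0 4 0;1 0 0 4.7 0;1 0 0 4.9 0;1 0 0 5 0"
}}

```text
time_s: 10.55
tcp_pos: [0.4328, -0.0312, 0.0242]
orientation: [2.223, 2.219, 0.001]
wrist_force: [-0.0, -0.3, -0.3]
width: 0.132
gripper_force: 40.8
```

{"method": "send_rows", "body": {
  "targets": "1 0 0 0.02 0;1 0 0 0.05 0;1 0 0 0.05 0"
}}

```text
time_s: 10.92
tcp_pos: [0.4328, -0.0304, 0.0233]
orientation: [2.22, 2.22, 0.001]
wrist_force: [0.6, 0.2, 2.3]
width: 0.132
gripper_force: 41.0
```

{"method": "send_rows", "body": {
  "targets": "0.3 0 0 0 0;-0.5 0 0 0 0;-1 0 0 0 0;-1 0 0 0 0;-1 0 0 0 0"
}}

```text
time_s: 11.55
tcp_pos: [0.4318, -0.0302, 0.0225]
orientation: [-2.222, -2.221, 0.0]
wrist_force: [0.8, 0.6, 0.7]
width: 0.999
gripper_force: 0.0
```

{"method": "send_rows", "body": {
  "targets": "-1 0 0 -1 0;-1 0 0 -2.5 0;-1 0 0 -4 0;-1 0 0 -4 -1.3;-1 0 0 -4 -2.6"
}}

```text
time_s: 12.18
tcp_pos: [0.4323, -0.0303, 0.1232]
orientation: [1.776, 2.59, 0.001]
wrist_force: [-0.6, -0.0, 0.2]
width: 1.005
gripper_force: 0.0
```

{"method": "send_rows", "body": {
  "targets": "-1 0 0 0 -1.3;-1 0 0 0 -2.6;-1 0 0 0 -3.9;-1 0 0 0 -5.2;-1 0 0 0 -6.5"
}}

```text
time_s: 12.8
tcp_pos: [0.4317, -0.0301, 0.1224]
orientation: [-0.461, -3.107, 0.0]
wrist_force: [0.7, -0.3, -0.4]
width: 1.0
gripper_force: 0.0
```

{"method": "send_rows", "body": {
  "targets": "-1 0 0 0 -1.1;-1 0 0 0 -2.1;-1 0 0 0 -2.1"
}}

```text
time_s: 13.18
tcp_pos: [0.4317, -0.0301, 0.1225]
orientation: [-0.014, -3.141, 0.0]
wrist_force: [-0.1, -0.0, 0.1]
width: 1.0
gripper_force: 0.0
```

Run:
```python
from h import *
from cell import robot
go(.432,-.0305,.014,np.pi)
s=robot.snapshot("scene");pickle.dump(s,open("s4.pkl","wb"))
print(pr(s,[[.4328,-.0304,.046],[.4328,-.0304,.065],[.4328-.006,-.0304-.019,.012],[.4328-.006,-.0304+.019,.012]]))
cv2.imwrite("pics/s4.png",crop(s,190,140,310,260,5))
```

```text
t 13.18 p [ 0.4317 -0.0301  0.1225] psi 3.1328 tilt [ 0. -0.] F [-0.1 -0.   0.1] w 1.0 j6 -0.21
shift [-0.01 -0.01  4.34] turn -0.06 or 44.94
[[240.562895   214.91490963]
 [240.61156725 208.88663687]
 [243.86320073 229.08886429]
 [234.074947   223.59066465]]
```

View pics/s4.png

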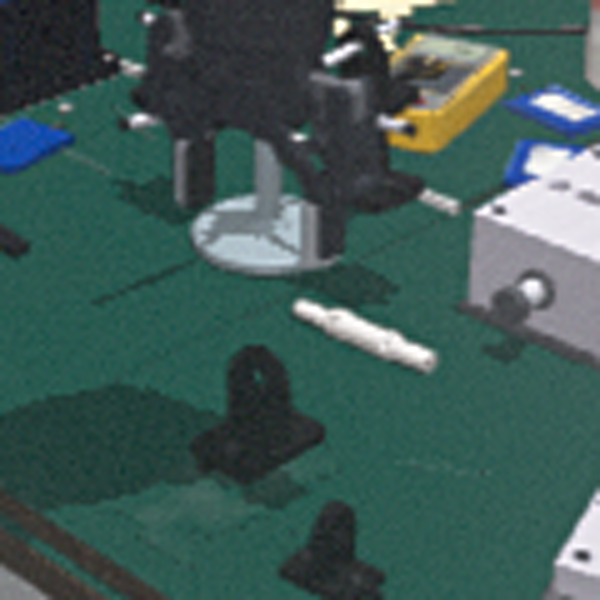

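The bracket stands upright on bare bench, eye at crop (259,374), as predicted. I'll regrip across the lug's width.

{"method": "send_rows", "body": {
  "targets": "-1 0 0 1.5 0;-1 0 0 3 0;-1 0 0 4.3 0;-1 0 0 4.35 0;-1 0 0 4.35 0",
  "squeeze": 40
}}

```text
time_s: 13.85
tcp_pos: [0.4323, -0.0303, 0.0146]
orientation: [0.013, 3.141, -0.0]
wrist_force: [-0.3, -0.5, -0.4]
width: 1.002
gripper_force: 0.0
```

{"method": "send_rows", "body": {
  "targets": "-0.4 0 0 0 0;0 0 0 0 0;1 0 0 0 0;1 0 0 0 0;1 0 0 0 0"
}}

```text
time_s: 14.48
tcp_pos: [0.4327, -0.0304, 0.0147]
orientation: [0.012, 3.14, -0.001]
wrist_force: [-0.9, 0.2, 6.2]
width: 0.438
gripper_force: 40.2
```

{"method": "send_rows", "body": {
  "targets": "1 0 0 -0.2 0;1 0 0 -1 0;1 0 0 -3 0;1 0 0 -5 0;1 0 0 -5 0"
}}

```text
time_s: 15.1
tcp_pos: [0.4351, -0.0308, 0.1428]
orientation: [0.011, 3.133, -0.003]
wrist_force: [0.4, 1.0, -1.3]
width: 0.435
gripper_force: 40.2
```

Run:
```python
from h import *
go(.45,.138,.14,np.pi)
```

```text
t 15.1 p [ 0.4351 -0.0308  0.1428] psi 3.1344 tilt [-0.008 -0.002] F [ 0.4  1.  -1.3] w 0.435 j6 -0.21
shift [-0.55  6.76  0.1 ] turn -0.05 or 44.95
```

{"method": "send_rows", "body": {
  "targets": "1 0.1 2 0 0;1 0.2 4 0 0;1 0.2 6 1 0;1 0.2 6.9 2.1 0;1 0.2 6.9 2.1 0"
}}

```text
time_s: 15.72
tcp_pos: [0.4248, 0.143, 0.0835]
orientation: [-0.006, -3.135, 0.002]
wrist_force: [-0.3, -1.0, -0.3]
width: 0.435
gripper_force: 40.4
```

{"method": "send_rows", "body": {
  "targets": "1 0 0 0 0;1 0 0 0 0"
}}

```text
time_s: 15.98
tcp_pos: [0.4288, 0.1416, 0.087]
orientation: [0.014, 3.14, -0.0]
wrist_force: [1.8, 0.1, 0.4]
width: 0.434
gripper_force: 40.4
```

Run:
```python
from h import *
from cell import robot
go(.528,.1405,.089,np.pi)
p=robot.get_state()["tcp_pos"];e=p+[0,0,.0313]
im=[]
for n,b in (("scene",None),("top",None)):
    s=robot.snapshot(n);pickle.dump(s,open(n+"5.pkl","wb"))
    u=pr(s,[e,[.49,.141,.12],[.53,.140,.114]]);print(n,u.round(1));c=u[1].astype(int)
    x,y=c[0]-40,c[1]-45;print("off",x,y);im.append(crop(s,x,y,x+80,y+90,5))
cv2.imwrite("pics/m5.png",np.hstack(im))
```

```text
t 15.97 p [0.4288 0.1416 0.087 ] psi 3.1328 tilt [-0.001 -0.   ] F [1.8 0.1 0.4] w 0.434 j6 0.19
shift [-3.97 -0.01 -0.07] turn -0.06 or 44.94
scene [[197.3 171.2]
 [213.5 164.5]
 [223.8 162.6]]
off 173 119
top [[194.8 219.1]
 [195.4 196.2]
 [196.4 181.9]]
off 155 151
```

View pics/m5.png

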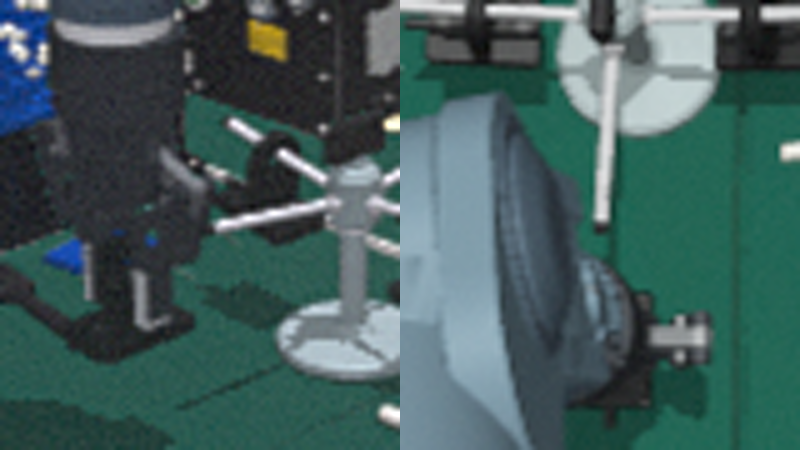

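The left panel (scene) shows the bracket held upright before the branch, tip at crop (217,228). The right panel (top) shows the tip at (600,225) and the foot's right edge at 652. I'll triangulate the tip relative to the held bracket.

Run:
```python
from h import *
from scipy.optimize import least_squares
a=pickle.load(open("scene5.pkl","rb"));b=pickle.load(open("top5.pkl","rb"))
p=np.array([.4288,.1416,.087]);o=p-[0,0,.0147]
F=[o+[sx*.032,sy*.022,z] for sx,sy,z in((-1,-1,0),(1,-1,0),(1,-1,.012),(-1,1,.012),(-1,1,0),(-1,-1,.012))]
print("scene crop",((pr(a,F)-[173,119])*5).round(0).tolist());print("top crop",((pr(b,F)-[155,151])*5+[400,0]).round(0).tolist())
ts=np.array([217,228])/5+[173,119];tt=np.array([200,225])/5+[155,151]
for bias in (0,1.2):
    r=least_squares(lambda q:np.r_[pr(a,q)[0]-ts+[bias,0],pr(b,q)[0]-tt],[.49,.14,.12]);print(bias,r.x.round(4),r.fun.round(2))
g=crop(a,180,155,240,205,10);cv2.imwrite("pics/m6.png",g)
```

```text
scene crop [[106.0, 364.0], [192.0, 327.0], [191.0, 309.0], [56.0, 319.0], [58.0, 337.0], [105.0, 345.0]]
top crop [[650.0, 404.0], [653.0, 289.0], [650.0, 287.0], [568.0, 403.0], [571.0, 404.0], [648.0, 403.0]]
0 [0.4937 0.1396 0.1189] [-1.59  0.02  0.96 -1.08]
1.2 [0.4925 0.1407 0.119 ] [-0.93  0.01  0.56 -0.63]
```

View pics/m6.png

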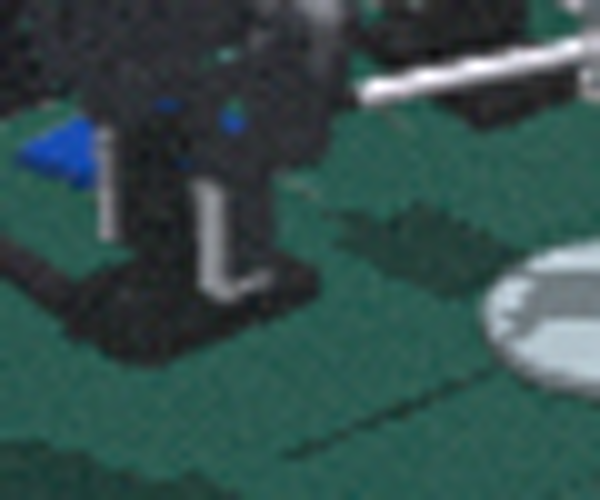

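{"method": "send_rows", "body": {
  "targets": "1 -0.7 0 0 0;1 -1.5 0 -0.05 0;1 -2 0 -0.05 0;1 -2.4 0 -0.05 0;1 -2.4 0 -0.05 0"
}}

```text
time_s: 16.7
tcp_pos: [0.4886, 0.1418, 0.0876]
orientation: [0.012, 3.141, -0.0]
wrist_force: [-0.1, 0.3, 0.2]
width: 0.439
gripper_force: 40.4
```

Run:
```python
from h import *
go(.529,.140,.0835,np.pi)
```

```text
t 16.7 p [0.4886 0.1418 0.0876] psi 3.1339 tilt [-0. -0.] F [-0.1  0.3  0.2] w 0.439 j6 0.17
shift [-1.62 -0.06  0.16] turn -0.05 or 44.95
```

{"method": "send_rows", "body": {
  "targets": "1 -0.4 0 0.02 0;1 -0.8 0 0.06 0;1 -1.2 -0.04 0.12 0;1 -1.6 -0.06 0.16 0;1 -1.6 -0.06 0.16 0"
}}

```text
time_s: 17.32
tcp_pos: [0.529, 0.1401, 0.0834]
orientation: [0.012, 3.141, -0.0]
wrist_force: [-0.2, 0.2, -0.9]
width: 0.437
gripper_force: 40.4
```

Run:
```python
from h import *
from cell import robot
go(.529,.140,.0835,np.pi)
p=robot.get_state()["tcp_pos"];e=p+[0,0,.0313]
im=[]
for n in ("scene","top"):
    s=robot.snapshot(n);u=pr(s,[e,[.492,.141,.12]]);c=u[1].astype(int);x,y=c[0]-40,c[1]-45;print(((u-[x,y])*5).round());im.append(crop(s,x,y,x+80,y+90,5))
cv2.imwrite("pics/m7.png",np.hstack(im))
```

```text
t 17.32 p [0.529  0.1401 0.0834] psi 3.134 tilt [-0.001 -0.   ] F [-0.2  0.2 -0.9] w 0.437 j6 0.15
shift [ 0. -0. -0.] turn -0.05 or 44.95
[[248. 217.]
 [200. 227.]]
[[207. 161.]
 [202. 228.]]
```

View pics/m7.png

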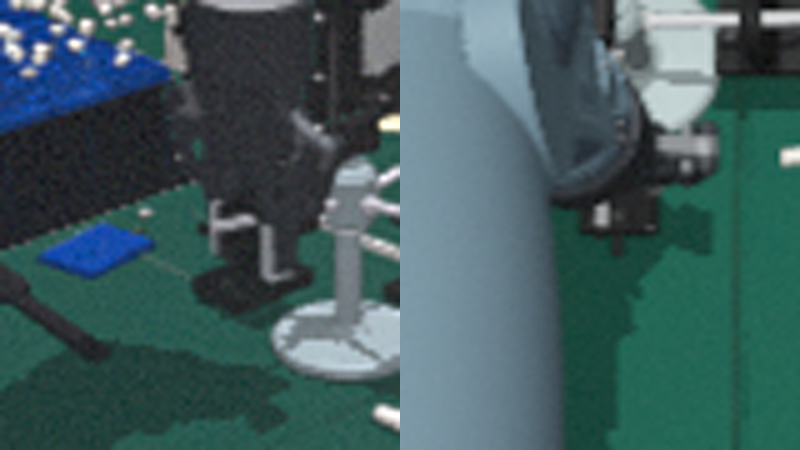

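The branch's end shows at crop (205–250,225), in front of the lug, so the rod passes through the eye. I'll lower until the branch takes the weight.

{"method": "send_rows", "body": {
  "targets": "1 0 0 0.08 0;1 0 0 0.14 0;1 0 0 0.18 0;1 0 0 0.22 0;1 0 0 0.22 0"
}}

```text
time_s: 18.05
tcp_pos: [0.5279, 0.1402, 0.0784]
orientation: [0.011, 3.142, -0.0]
wrist_force: [-2.8, -0.6, 4.2]
width: 0.437
gripper_force: 41.1
```

{"method": "send_rows", "body": {
  "targets": "0 0 0 0 0;-0.4 0 0 0 0;-1 0 0 0 0;-1 0 0 0 0;-1 0 0 0 0"
}}

```text
time_s: 18.68
tcp_pos: [0.5281, 0.1401, 0.078]
orientation: [0.011, 3.142, -0.0]
wrist_force: [0.1, 0.3, 0.8]
width: 1.001
gripper_force: 0.0
```

{"method": "send_rows", "body": {
  "targets": "-1 0 0 -0.5 0;-1 0 0 -1.5 0;-1 0 0 -3 0;-1 0 0 -4.5 0;-1 1 0 -5 0"
}}

```text
time_s: 19.3
tcp_pos: [0.5059, 0.1406, 0.2068]
orientation: [0.012, 3.135, 0.001]
wrist_force: [-0.5, -0.8, 0.1]
width: 1.003
gripper_force: 0.0
```

{"method": "send_rows", "body": {
  "targets": "-1 1.5 0 -0.5 0;-1 2 -2 -0.5 0;-1 2 -4 -0.5 0;-1 2 -6 -0.5 0;-1 2 -8 -0.5 0"
}}

```text
time_s: 19.92
tcp_pos: [0.4516, -0.0608, 0.2167]
orientation: [0.011, 3.14, -0.001]
wrist_force: [1.4, -0.3, 0.1]
width: 0.999
gripper_force: 0.0
```

Run:
```python
from h import *
from cell import robot
s=robot.snapshot("scene");c=crop(s,160,110,290,230,3)
t=robot.snapshot("top");d=crop(t,140,110,270,230,3)
u=pr(s,[[.528,.140,.1085]]);print((u-[160,110])*3,robot.get_state()["wrist_force"])
cv2.imwrite("pics/m8.png",np.hstack([c,d]))
```

```text
[[189.89592623 163.27993841]] [ 0.14511259  0.91055061 -0.32246521]
```

View pics/m8.png

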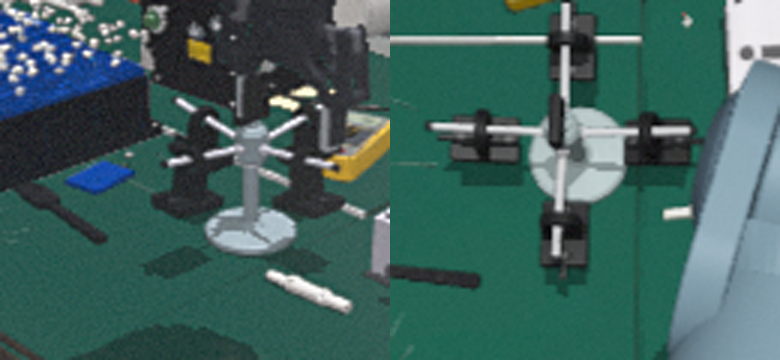

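The top panel shows the bracket hanging on the front branch (lug at (560,220), gate stub towards the front edge). The rack points forward and the robot is clear. I'll let it settle, then hand in.

{"method": "send_rows", "body": {
  "targets": "-1 0 0 0 0;-1 0 0 0 0;-1 0 0 0 0;-1 0 0 0 0;-1 0 0 0 0"
}}

```text
time_s: 20.65
tcp_pos: [0.4516, -0.0589, 0.2155]
orientation: [-0.01, -3.142, 0.0]
wrist_force: [0.5, -0.6, -0.6]
width: 0.995
gripper_force: 0.0
```

{"method": "send_rows", "body": {
  "targets": "-1 0 0 0 0;-1 0 0 0 0;-1 0 0 0 0;-1 0 0 0 0;-1 0 0 0 0"
}}

```text
time_s: 21.28
tcp_pos: [0.4516, -0.0593, 0.2155]
orientation: [0.011, 3.142, -0.0]
wrist_force: [0.4, -0.3, 0.1]
width: 1.0
gripper_force: 0.0
```

```bash
python3 -c "
from cell import robot
print(robot.close_job())"
```

```text
the job is handed in; nothing more can be done
None
```

The bracket hangs by its eye on the empty branch, which points at the bench's front edge, and the job was handed in at about 21 s; it returned no verdict, but the last pictures show the bracket in place and the arm clear.

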